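# Shut the pencil box and show the tall test tile to the camera

### The job

The open lid of the pencil box stands in the inspection camera's view: first shut the box, then pick up the tallest of the three standing test tiles and hold it in the air before the camera, upright, with its ridged front (the side away from its foot) squarely towards the lens and the middle of that front straight ahead of the lens at 20 cm from it. Finish while still holding it there, motionless, clear of everything else; do not put it down or let go. Leave the other two tiles and the ink jar where they stand and do not touch the camera.

Things in the scene. Friction and masses are not known exactly. Their poses are not given: they have to be found in the camera images.
- tall_tile: Tile to show: L-shaped white ceramic test tile on its foot, the tallest of three. Upright plate 8 mm thick (x), 50 wide (y), 90 high (z); at its lower end a foot 8 mm high, 50 wide, runs back to 34 mm in +x. Front looks to -x, with three 1 mm ridges near the bottom. Origin: underside, below the plate's middle. 0.1 kg. Pinch the plate across its 8 mm at the top.
- tall_tile_face (a point): Middle of the tall tile's front face, 45 mm above its underside and 4 mm in -x of its origin.
- tall_tile_heel (a point): Rear end of the tall tile's foot, 34 mm in +x of its origin and 4 mm above the underside.
- short_tile: A standing tile of the same make, plate 8 x 50 x 60 mm high, same foot and axes; stays where it is.
- wide_tile: A standing tile of the same make, plate 8 x 75 wide x 60 mm high, same foot and axes; stays where it is.
- ink_jar: Screw-lid jar with white lid, 58 mm across, 86 mm high, loose; origin at the centre of its underside; stays where it is.
- pencil_box: Fixed plastic box of drawing pencils with a blue lid, 139 (x) x 255 (y) mm, 74 mm high when shut, standing below the place where the tile is shown. Origin: centre of its underside. Its hinge is along y at the far (+x) side, its lid's front edge is on the -x side (towards the robot).
- pencil_box_lid (a joint): Angle of the box lid: 0 shut (its end stop), 1.57 upright, 2.0 fully open and leaning away from the robot. It is light (below 1 N at its edge moves it), stays put by friction when near upright and falls shut or open by its own weight farther over.
- box_hinge (a point): Middle of the lid's hinge axis: 67 mm in +x and 51 mm above the box's origin; fixed.
- lid_edge (a point): Middle of the lid's free edge on its outer (top) face: 129 mm from the hinge axis along the lid, 22 mm out from it; moves with the lid. The outer face is flat, 125 x 250 mm, and when shut is 73 mm above the table.
- inspection_camera: Fixed camera on a post: base plate 100 x 120 mm, camera 50 x 50 mm with a black lens 37 mm across, post top 262 mm above the table. It looks along its -x axis, horizontally. Its origin is not at the camera but on the table straight below show_point: the lens front is 200 mm from it in +x.
- camera_lens (a point): Centre of the lens front, 190 mm above the table.
- show_point (a point): Point in the air on the lens axis, 200 mm in front of the lens, 190 mm above the table, where the middle of the tile's front belongs.
Mind the look-alikes: they are no part of the job. What is shaped like the tall_tile but blue or red is not meant.

How it is judged (in metres and radians):
On the way, in this order (a step that is already met when the one before it is completed fails the run):
1. the lid of the pencil box is shut, the tall tile still standing on the table (value of joint pencil_box_lid below 0.06 rad and height (world z) of tall_tile below 0.02 m), for 0.2 s.
2. the tall tile is lifted from the table in the fingers, the box still shut (value of joint pencil_box_lid below 0.06 rad and height (world z) of tall_tile above 0.05 m and contact force between the fingers and tall_tile above 1 N), for 0.2 s.
At the end, for the whole second after the job is handed in: Lid shut (under 0.06 rad). Tall tile held still in the fingers, off box and camera; middle of its front within 20 mm of the point 200 mm before the lens; upright within 0.17 rad; front square to the lens within 0.17 rad, foot on the far side from the camera (value of joint pencil_box_lid below 0.06 rad and contact force between the fingers and tall_tile above 1 N and distance between tall_tile_face and show_point below 0.02 m and angle between tall_tile's own z axis and vertical below 0.17 rad and angle between the x axis of tall_tile and the x axis of inspection_camera, either way round below 0.17 rad and x of tall_tile_heel in the frame of inspection_camera below -0.005 m and linear speed of tall_tile below 0.02 m/s and angular speed of tall_tile below 0.15 rad/s and contact force between tall_tile and pencil_box below 0.05 N and contact force between tall_tile and inspection_camera below 0.05 N); the arm keeps its last pose, push and grip.
It fails at once if another tile or the ink jar is moved by more than 20 mm or tipped by over 0.5 rad (angle between any of short_tile, wide_tile, ink_jar's own z axis and vertical above 0.5 rad or distance of any of short_tile, wide_tile, ink_jar from where it was at the start of the episode above 0.02 m).
It fails at once if the camera is touched (contact force between any of the arm, the fingers, tall_tile and inspection_camera above 1 N).
It also fails if it takes over 54 s, if anything falls off the work surface, if the arm or the gripper's body presses on something with over 40 N, if the wrist force passes 120 N, or if a joint passes its speed limit or range.

### The arm

A 7-joint arm with a two-finger parallel gripper is mounted at the origin on the work surface; the furniture and walls round the work are solid. World frame = base frame: x ahead of the robot, y to its left, z up, the work surface at z = 0. Lengths are in m, angles in degrees, forces in N, time in s.
With the tool pointing down it reaches from about 0.425 to 0.875 m from the base axis. Payload 4.7 kg.
Tool frame: the origin (TCP) lies between the finger pads; the fingertips stand env.tip_reach ahead of it and the grasp point (between the pads) lies 2 mm behind it (env.tip_reach is the distance from the TCP to the fingertips, in m); z points along the fingers, y is the line along which they close (so a half turn about z gives the same grasp; the last joint's range is limited). The gripper opens to 87 mm and grips with 3 to 60 N. Pads are 19 mm wide; open, the fingers measure 117 mm over their backs; the gripper's body (75 mm by 190 mm) begins 51 mm behind the grasp point.
Start: joints at [-71.156, 18.392, -4.016, 83.108, 1.295, 78.541, -3.26], TCP at [0.201, 0.618, 0.24] pointing down, gripper open.
Joint ranges: [-163.93, 163.93], [-17.29, 119.83], [-79.2, 71.16], [3.27, 140.29], [-89.18, 269.18], [5.43, 117.66], [-154.24, 154.24]. Speed limits (degrees/s): [147.25, 147.25, 180, 180, 180, 180, 180].

### API

Orientations are given as [roll, pitch, yaw] about the fixed x, y, z axes, in that order (R = Rz(yaw) Ry(pitch) Rx(roll)).
In Python, from cell import env, read_camera gives the robot as it stands. The module is installed in compiled form; this text tells all that it offers.
- The arm moves only by the tool pendant, called after "Emit:" in YAML: its name, and indented under it one key for each argument. Schema: {"type":"object","properties":{"moves":{"type":"array","items":{"type":"array","items":{"type":"array","items":{"type":"number"},"minItems":5,"maxItems":5},"minItems":1,"maxItems":8},"minItems":1,"maxItems":1},"grip_n":{"type":"number"},"only":{"type":"string"},"quiet":{"type":"boolean"},"lines":{"type":"string"}},"required":["moves"],"additionalProperties":false}. moves is a list that holds a single list of rows (three levels of brackets), with 1 to 8 rows, each of 5 numbers: dx, dy, dz in units of 25 mm, then a turn about the tool's z in units of 4 degrees, then the finger opening in m; each row is the pose to reach, as a shift and turn from the pose commanded when the call began, along the tool's axes at that moment; what a row does not reach only later rows make up. A row lasts 1/12 s, in which the tool goes at most 0.0417 m and 7.16 degrees, less where a joint would pass 70% of its speed; a pose out of reach is approached as far as the arm can. The fingers move at their own pace and stop on an object; grip_n is the grip in N (left out, the last holds). Time passes only in rows, so rows that do not move let the fingers close. The tool returns the time, the measured TCP pose, the force, the opening and the grip force at its end. only (a regular expression) keeps the lines of the reply that match it, lines (a string "A,B") keeps lines A to B, and quiet returns only ok. Input that does not fit is refused with a message, and nothing moves.
- env.get_obs(): the state, without advancing time (a new reading comes with each control period).
- read_camera(name): name is "side" or "top" or "wrist"; returns a dict with "color" (400x640x3 uint8, blue, green, red), "fx", "fy", "cx", "cy" (pixels), "dist" ([k1, k2, p1, p2, k3] as OpenCV has them; the pictures are not rectified), "world_from_camera" (4x4, takes a point from camera to world coordinates). Camera axes: x right, y down, z forward; pixel columns grow to the right and rows downward; lengths in m; the calibration is good to about 2 mm. A picture is of the moment at which its call begins. There is no depth.
- env.sign_off(): hands the job in; it is judged then, once.
The state is a dict: "time_s": time; "qpos": joint angles; "joint_velocities": joint speeds; "effort": joint torques, N m; "tool_pos": TCP position; "tool_rot": TCP orientation; "force": force on the tool from outside, world axes, zero at the start; "wrist_torque": the same for the moment, N m; "grip_width": finger opening in m; "grasp_force": force on a finger pad.
Only numpy, scipy, OpenCV 4.12 (cv2) and the standard library are available. Lean on these libraries where they do the work, as an engineer would, in place of code of your own. Each camera call takes 0.05 s, during which the arm holds its last target. There are 200 camera calls.

## Working session

There is one attempt and no reset: what is moved stays moved. The work goes in short steps, Python scripts to look and compute and a tool call to move; the robot and the scene stay as the last step left them, time stands still between calls to the robot, and variables do not carry over. Pictures are saved under pics/ and viewed, at most 10 in all, crops included, and the job is handed in when it is done.

```bash
mkdir -p pics
```

Run:
```python
from cell import env, read_camera
import cv2,numpy as np
for n in ["side","top","wrist"]:
    c=read_camera(n); cv2.imwrite(f"pics/{n}0.png",c["color"])
    print(n,c["fx"],c["fy"],c["cx"],c["cy"],c["dist"],np.round(c["world_from_camera"],3).tolist())
o=env.get_obs();print(o["time_s"],o["tool_pos"],o["tool_rot"],o["grip_width"],env.tip_reach)
```

```text
side 438.3968445110999 438.3968445110999 321.7208162480729 199.48827351960156 [-0.00234412  0.          0.          0.          0.        ] [[0.955, -0.142, 0.26, 0.219], [-0.297, -0.482, 0.824, -1.113], [0.008, -0.864, -0.503, 0.789], [0.0, 0.0, 0.0, 1.0]]
top 366.4948801188522 366.4948801188522 322.2743290022911 197.37551365774652 [0.02805777 0.         0.         0.         0.        ] [[0.007, -0.995, 0.099, 0.443], [-1.0, -0.005, 0.018, -0.031], [-0.017, -0.099, -0.995, 1.165], [0.0, 0.0, 0.0, 1.0]]
wrist 297.66192755341285 297.66192755341285 318.5543717864981 196.7715931442066 [-0.04461568  0.          0.          0.          0.        ] [[0.31, 0.915, 0.26, 0.13], [0.951, -0.297, -0.087, 0.641], [-0.002, 0.274, -0.962, 0.384], [0.0, 0.0, 0.0, 1.0]]
0.15 [0.20117646 0.61766187 0.23873096] [-1.79916734e+02  5.29119365e-03  1.61963884e+02] 0.08679779118821739 0.017
```

View pics/side0.png

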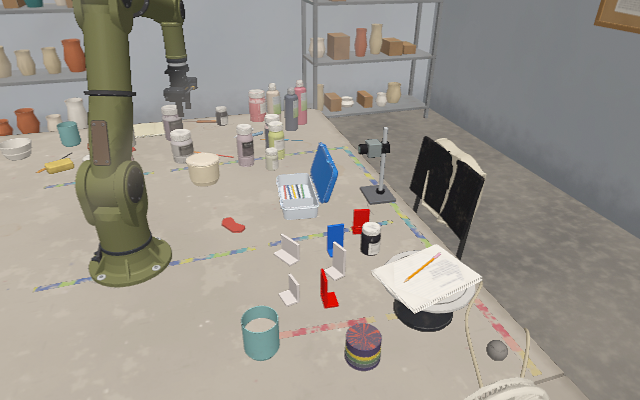

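View pics/top0.png

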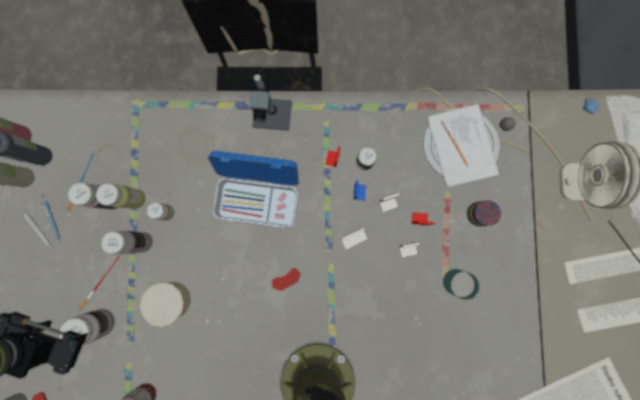

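Side view: white tiles at (288,250), (338,262) and (290,290), blue at (336,240), red at (361,222) and (328,290). The tall white one looks like (338,262), which is (389,203) in the top view. The box lid stands open at (323,172) and the camera is at (375,150). Next I'll check this in a close crop.

Run:
```python
import cv2,numpy as np
s=cv2.imread("pics/side0.png")[215:315,265:395]; t=cv2.imread("pics/top0.png")[140:265,325:450]
a=cv2.resize(s,None,fx=6,fy=6,interpolation=2)[:, :780]
cv2.imwrite("pics/c1.png",a)
cv2.imwrite("pics/c2.png",cv2.resize(t,(600,600),interpolation=2))
t=cv2.imread("pics/top0.png")[80:235,195:305]
u=cv2.imread("pics/side0.png")[120:225,270:400]
cv2.imwrite("pics/c3.png",np.hstack([cv2.resize(t,(390,550),interpolation=2),np.vstack([cv2.resize(u,(400,323),interpolation=2),np.zeros((227,400,3),np.uint8)])]))
```

```text
(no output)
```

View pics/c1.png

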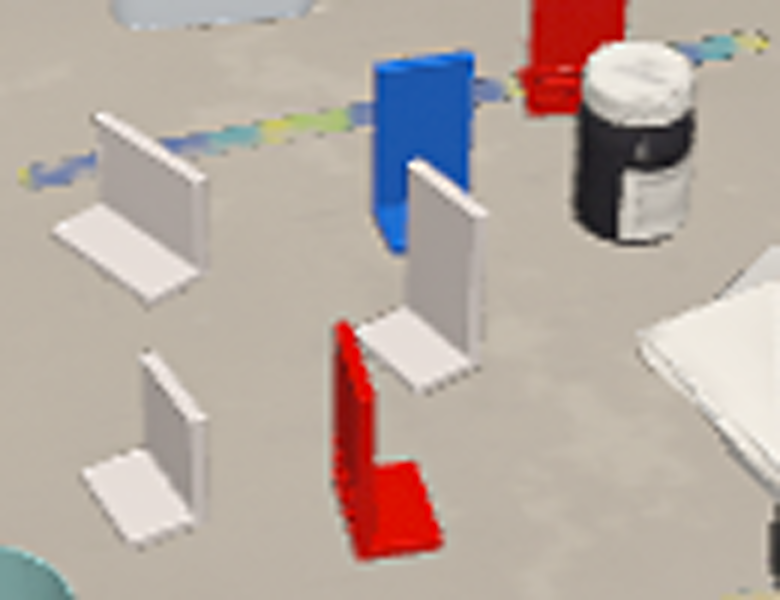

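View pics/c2.png

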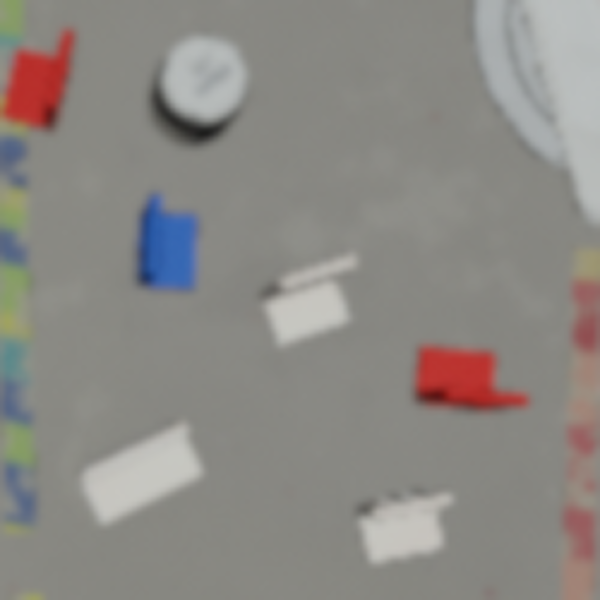

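View pics/c3.png

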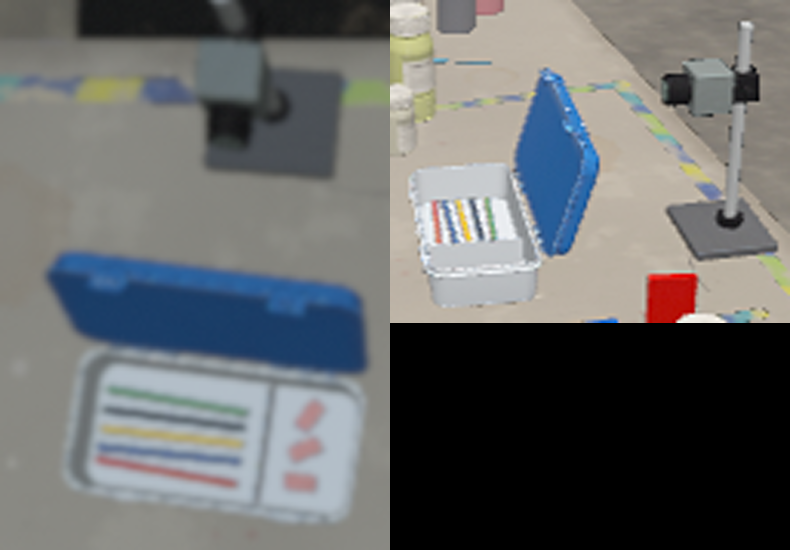

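Create fit.py:
```python
import numpy as np,cv2
from cell import env, read_camera
from scipy.optimize import least_squares
C={}
def proj(n,P):
    if n not in C: C[n]=read_camera(n)
    c=C[n];T=np.linalg.inv(c["world_from_camera"])
    K=np.array([[c["fx"],0,c["cx"]],[0,c["fy"],c["cy"]],[0,0,1.]])
    return cv2.projectPoints(np.array(P,float).reshape(-1,1,3),cv2.Rodrigues(T[:3,:3])[0],T[:3,3],K,np.array(c["dist"],float))[0][:,0]
def place(p,L):
    c,s=np.cos(p[2]),np.sin(p[2]);L=np.array(L,float)
    return np.c_[p[0]+c*L[:,0]-s*L[:,1],p[1]+s*L[:,0]+c*L[:,1],L[:,2]]
def fit(model,obs,x0):
    # model(x,cam)->world pts, obs{cam:pix}
    f=lambda x:np.concatenate([(proj(n,model(x,n))-np.array(o)).ravel() for n,o in obs.items()])
    r=least_squares(f,x0,loss="soft_l1");print(np.round(r.x,4),"deg",np.degrees(r.x[2:]).round(1),"rms",np.sqrt(np.mean(f(r.x)**2)).round(2));print(np.round(f(r.x).reshape(-1,2),1).tolist());return r.x
```

Run:
```python
from fit import *
pt=lambda L,s,o:np.array(L,float)/s+o
S1=lambda L:pt(L,6,(265,215)); T1=lambda L:pt(L,4.8,(325,140))
S3=lambda L:pt(np.array(L)-[390,0],3.077,(270,120)); T3=lambda L:pt(L,3.547,(195,80))
L={"top":[(.034,.025,.008),(.034,-.025,.008),(-.004,.025,.09),(.004,.025,.09),(.004,-.025,.09),(-.004,-.025,.09)],
"side":[(-.004,.025,.09),(.004,.025,.09),(.004,-.025,.09),(-.004,-.025,.09),(.034,.025,0),(.034,-.025,.008),(-.004,.025,0)]}
print("tile");fit(lambda x,n:place(x,L[n]),{"top":T1([(350,320),(278,346),(357,253),(358,268),(285,290),(278,280)]),"side":S1([(489,210),(478,216),(407,164),(418,159),(425,391),(357,331),(478,367)])},[.45,-.2,3.1])
def box(x,n):
    t=x[3];al=np.array([-np.cos(t),np.sin(t)]);ou=np.array([np.sin(t),np.cos(t)])
    e=np.array([.067,.051])+.129*al+.022*ou
    lid=[(e[0],.125,e[1]),(e[0],-.125,e[1])]
    rim=[(-.0695,.1275,.051),(-.0695,-.1275,.051)]
    return place(x,lid+rim)
print("box");fit(box,{"top":T3([(60,250),(367,288),(67,485),(350,522)]),"side":S3([(548,70),(599,160),(412,170),(430,270)])},[.5,.1,0,1.6])
print("base");B=[(.05,.06,0),(.05,-.06,0),(-.05,-.06,0),(-.05,.06,0)]
fit(lambda x,n:place(x,B),{"top":T3([(215,70),(341,72),(333,177),(205,170)]),"side":S3([(708,200),(776,247),(728,258),(668,207)])},[.7,.1,0])
print("lens")
fit(lambda x,n:np.array([x]),{"top":T3([(226,142)]),"side":S3([(665,91)])},[.6,.1,.2])
```

```text
tile
[ 0.5532 -0.2156  3.4828] deg [199.6] rms 0.65
[[0.6, -0.2], [0.7, -0.4], [-0.0, -0.5], [0.7, -1.0], [-0.2, -0.0], [0.4, -0.5], [-0.1, -0.4], [-0.6, -0.3], [-0.5, -0.6], [0.0, -0.8], [-1.5, 1.2], [-1.2, -0.6], [0.5, -0.2]]
box
[ 0.5463  0.1862 -0.1226  1.7242] deg [-7.  98.8] rms 1.37
[[-1.9, -0.1], [1.4, 0.5], [-0.8, -0.3], [2.3, 0.0], [2.2, -2.1], [0.1, -1.0], [-1.3, -0.8], [-0.1, 2.3]]
base
[ 0.8306  0.1571 -0.0346] deg [-2.] rms 3.65
[[-1.3, -1.1], [-0.3, -0.4], [0.4, -0.1], [-0.2, 0.5], [9.8, 0.6], [0.5, 0.8], [-10.2, 0.8], [-2.1, 1.4]]
lens
[0.7529 0.1623 0.1861] deg [10.7] rms 0.31
[[0.1, -0.4], [-0.5, 0.1]]
```

Run:
```python
import cv2,numpy as np
t=cv2.imread("pics/top0.png")[75:135,240:300]
u=cv2.imread("pics/side0.png")[125:210,350:405]
cv2.imwrite("pics/c4.png",np.hstack([cv2.resize(t,(420,420),interpolation=2),np.vstack([cv2.resize(u,(272,420),interpolation=2)])]))
from fit import *
T3=lambda L:np.array(L)/3.547+[195,80]
B=[(.05,.06,0),(.05,-.06,0),(-.05,-.06,0),(-.05,.06,0)]
fit(lambda x,n:place(x,B if n=="top" else B),{"top":T3([(215,70),(341,72),(333,177),(205,170)]),"side":[(384,187),(396,201.5),(371,203.5),(360,187.5)]},[.8,.15,0])
```

```text
[ 0.8316  0.1557 -0.0575] deg [-3.3] rms 0.85
[[-0.5, -1.8], [0.4, -0.2], [0.5, -0.0], [-0.1, -0.2], [-0.0, -1.2], [0.1, -0.1], [-1.5, 1.2], [-1.1, 1.2]]
```

View pics/c4.png

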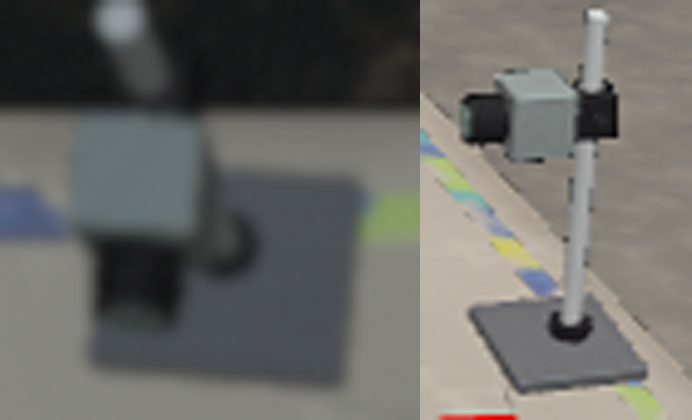

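The c1 crop confirms the choice. The white tile at side (338,262), top (389,203), is the tallest, and the others are shorter, wider, blue or red. The camera yaw reads about -4.5° from its base and body edges in c4. I'll raise first, close the fingers and go behind the lid at its left end.

Units first: shifts go in units of 25 mm and turns go in units of 4 degrees. So -0.1 m is -4, -0.2 m is -8.

Emit:
pendant:
  moves:
    - [[0, 0, -1.6, 0, 0], [0, 0, -3.2, 0, 0], [0, 0, -4, 0, 0], [-1.6, -0.44, -4, 0, 0], [-3.2, -0.88, -4, 0, 0], [-4.8, -1.36, -4, 0, 0], [-6.4, -1.8, -4, 0, 0], [-8, -2.28, -4, 0, 0]]
  grip_n: 10

```text
time_s: 1.02
tool_pos: [0.3751, 0.5007, 0.3398]
tool_rot: [180.0, 0.0, 162.0]
force: [0.8, 1.2, -0.1]
grip_width: 0.0417
grasp_force: 0.0
```

Emit:
pendant:
  moves:
    - [[-1.6, -0.44, 0, 0, 0], [-3.2, -0.88, 0, 0, 0], [-4.8, -1.36, 0, 0, 0], [-6.4, -1.8, 0, 0, 0], [-8, -2.28, 0, 0, 0], [-9.6, -2.72, 0, 0, 0], [-11.2, -3.2, 0, 0, 0], [-12.8, -3.68, 0, 0, 0]]

```text
time_s: 1.68
tool_pos: [0.6507, 0.3143, 0.3398]
tool_rot: [180.0, 0.0, 162.0]
force: [0.2, 0.2, 0.3]
grip_width: 0.0009
grasp_force: 0.0
```

Emit:
pendant:
  moves:
    - [[-1.6, -0.44, 0, 0, 0], [-2.8, -0.8, 0, 0, 0], [-2.8, -0.8, 0, 0, 0], [-2.8, -0.8, 0, 0, 0], [-2.8, -0.8, 0, 0, 0]]

```text
time_s: 2.1
tool_pos: [0.7093, 0.2755, 0.3392]
tool_rot: [180.0, -0.1, 162.0]
force: [-0.0, 0.1, 0.3]
grip_width: 0.0007
grasp_force: 0.0
```

Run:
```python
from cell import *
o=env.get_obs();print(o["tool_pos"],o["tool_rot"],o["qpos"],o["time_s"],o["force"])
```

```text
[0.7093367  0.27554884 0.33916799] [ 1.79974604e+02 -7.25623316e-02  1.61991927e+02] [-30.02919596  32.48904141  12.76387241  53.0322965   -6.90737563
  95.13014609  52.16474314] 2.1 [-0.02703067  0.13083334  0.34948749]
```

Emit:
pendant:
  moves:
    - [[0, 0, 1.6, 0, 0], [0, 0, 3.2, 0, 0], [0, 0, 4.8, 0, 0], [0, 0, 5.6, 0, 0], [0, 0, 6.4, 0, 0], [0, 0, 7, 0, 0], [0, 0, 7.6, 0, 0], [0, 0, 7.6, 0, 0]]

```text
time_s: 2.77
tool_pos: [0.7063, 0.2769, 0.1462]
tool_rot: [-179.9, -0.3, 162.2]
force: [-1.7, 0.1, -1.0]
grip_width: 0.0004
grasp_force: 0.0
```

Run:
```python
from cell import *
import cv2
cv2.imwrite("pics/s1.png",cv2.resize(read_camera("side")["color"][100:230,260:420],(738,600),interpolation=2))
```

```text
(no output)
```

View pics/s1.png

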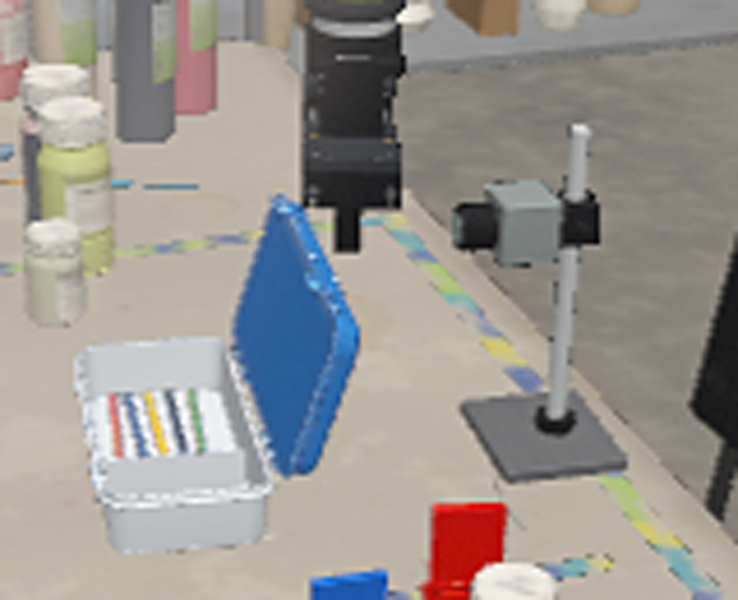

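The finger (347,240) is behind the lid with clearance to the lens (470,225). Next I'll push towards the robot.

To row units: 0.152 m is 6.08, 0.133 m is 5.32.

Emit:
pendant:
  moves:
    - [[0.76, -0.248, 0, 0, 0], [1.52, -0.496, 0, 0, 0], [2.28, -0.74, 0, 0, 0], [3.04, -0.988, 0, 0, 0], [3.8, -1.24, 0, 0, 0], [4.56, -1.48, 0, 0, 0], [5.32, -1.72, 0, 0, 0], [6.08, -1.96, 0, 0, 0]]

```text
time_s: 3.48
tool_pos: [0.5495, 0.2768, 0.1521]
tool_rot: [179.8, 0.1, 162.1]
force: [0.4, -0.3, -0.6]
grip_width: 0.0005
grasp_force: 0.1
```

Emit:
pendant:
  moves:
    - [[0.76, -0.248, 0, 0, 0], [1.2, -0.4, 0, 0, 0], [1.2, -0.4, 0, 0, 0], [1.2, -0.4, 0, 0, 0], [1.2, -0.4, 0, 0, 0], [1.2, -0.4, 0, 0, 0]]

```text
time_s: 3.98
tool_pos: [0.5195, 0.2753, 0.1503]
tool_rot: [179.9, 0.1, 161.9]
force: [-0.5, 0.5, -0.0]
grip_width: 0.0005
grasp_force: 0.1
```

Run:
```python
from cell import *
import cv2
cv2.imwrite("pics/s2.png",cv2.resize(read_camera("side")["color"][100:230,260:420],(738,600),interpolation=2))
```

```text
(no output)
```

View pics/s2.png

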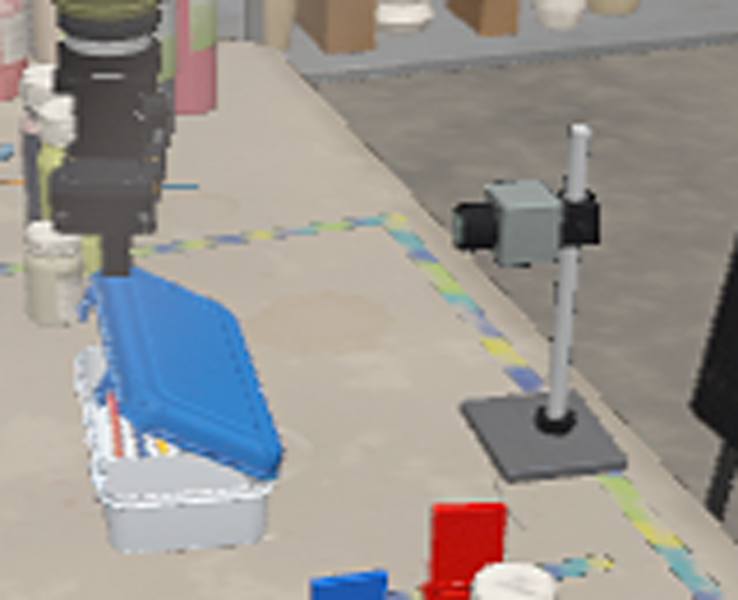

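The lid (180,370) now leans on the fingertip, at roughly 40°. I'll press it down.

To row units: 0.06 m is 2.4, 0.054 m is 2.16.

Emit:
pendant:
  moves:
    - [[0, 0, 0.48, 0, 0], [0, 0, 0.96, 0, 0], [0, 0, 1.44, 0, 0], [0, 0, 1.84, 0, 0], [0, 0, 2.16, 0, 0], [0, 0, 2.4, 0, 0], [0, 0, 2.4, 0, 0], [0, 0, 2.4, 0, 0]]

```text
time_s: 4.7
tool_pos: [0.5181, 0.2747, 0.0903]
tool_rot: [-180.0, -0.1, 162.0]
force: [-3.8, -1.2, 8.1]
grip_width: 0.0004
grasp_force: 4.0
```

Emit:
pendant:
  moves:
    - [[0, 0, 0.08, 0, 0], [0, 0, 0.08, 0, 0]]

```text
time_s: 4.87
tool_pos: [0.5181, 0.2748, 0.0901]
tool_rot: [-180.0, -0.1, 162.0]
force: [-7.9, -4.0, 17.9]
grip_width: 0.0003
grasp_force: 8.8
```

Emit:
pendant:
  moves:
    - [[0, 0, -1.6, 0, 0], [0, 0, -3.2, 0, 0], [0, 0, -4.8, 0, 0], [0, 0, -6, 0, 0.04], [0, 0, -6, 0, 0.04]]

```text
time_s: 5.28
tool_pos: [0.5218, 0.2768, 0.2452]
tool_rot: [179.4, 0.5, 162.0]
force: [0.2, -1.0, 0.8]
grip_width: 0.0071
grasp_force: 0.0
```

Emit:
pendant:
  moves:
    - [[-0.6, -1.44, 0, 1.5, 0.04], [-1.2, -2.92, 0, 3, 0.04], [-1.8, -4.4, 0, 4.5, 0.04], [-2.4, -5.88, 0, 6, 0.04], [-3, -7.36, 0, 7.5, 0.04], [-3.6, -8.84, 0, 9, 0.04], [-4.2, -10.32, 0, 10.5, 0.04], [-4.8, -11.8, 0, 12, 0.04]]

```text
time_s: 5.95
tool_pos: [0.541, -0.0445, 0.2371]
tool_rot: [180.0, -0.0, 113.7]
force: [1.7, -0.2, -0.2]
grip_width: 0.0399
grasp_force: 0.0
```

Run:
```python
from cell import *
import numpy as np
o=env.get_obs();y=np.radians(o["tool_rot"][2]);d=np.array([.5532,-.2156])-o["tool_pos"][:2]
print(d@[np.cos(y),np.sin(y)],d@[np.sin(y),-np.cos(y)],o["tool_rot"],o["tool_pos"])
```

```text
-0.1615990815282929 -0.057496291170413494 [ 1.79977292e+02 -1.35282922e-03  1.13672307e+02] [ 0.5409755  -0.04451333  0.23709673]
```

To row units: -0.162 m is -6.48, -0.14 m is -5.6, 4 degrees is 1.

Emit:
pendant:
  moves:
    - [[-1.4, -0.48, 0, 1, 0.04], [-2.8, -0.96, 0, 1, 0.04], [-4.2, -1.44, 0, 1, 0.04], [-5.6, -1.96, 0, 1, 0.04], [-6.48, -2.28, 0, 1, 0.04], [-6.48, -2.28, 0, 1, 0.04], [-6.48, -2.28, 0, 1, 0.04]]

```text
time_s: 6.53
tool_pos: [0.5543, -0.2156, 0.2368]
tool_rot: [-179.9, 0.0, 109.7]
force: [0.7, 1.5, 0.4]
grip_width: 0.0398
grasp_force: 0.0
```

Run:
```python
from cell import *
import cv2,numpy as np
from fit import *
w=read_camera("wrist");C["wrist"]=w
p=[.5532,-.2156,3.4828]
print(proj("wrist",place(p,[(-.004,.025,.09),(.004,.025,.09),(.004,-.025,.09),(-.004,-.025,.09),(.034,.025,.008),(.034,-.025,.008)])).round(0).tolist())
s=read_camera("side")["color"][140:230,270:400]
cv2.imwrite("pics/w1.png",np.hstack([cv2.resize(w["color"],(560,350)),cv2.resize(s,(240,350))]))
```

```text
[[321.0, 212.0], [313.0, 212.0], [313.0, 164.0], [321.0, 164.0], [291.0, 192.0], [291.0, 153.0]]
```

View pics/w1.png

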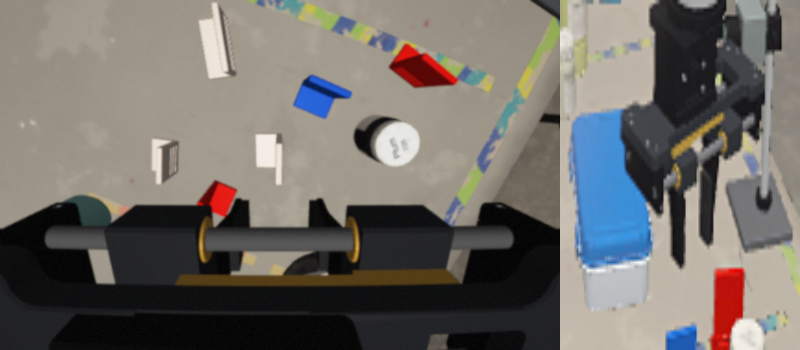

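The wrist view shows the tall tile's plate at about (320,182) full scale, between the jaws across its thickness, close to the prediction. The side inset shows the lid shut. One numeric refinement of the tile position:

Run:
```python
from fit import *
w=read_camera("wrist");C["wrist"]=w
g=cv2.cvtColor(w["color"],cv2.COLOR_BGR2GRAY)
print(g[148:216:3,284:330:2])
```

```text
[[151 151 154 157 159 159 158 158 156 156 155 155 151 147 149 152 152 150
  149 151 153 152 150]
 [153 151 154 154 158 158 156 158 159 156 157 155 152 147 151 152 152 151
  151 152 151 151 150]
 [153 152 156 154 156 155 158 155 156 156 156 153 154 152 153 143 136 139
  145 151 152 151 151]
 [156 157 155 173 230 235 236 235 234 235 235 234 233 233 232 170  99  94
  123 150 148 151 150]
 [155 157 156 168 233 238 238 238 239 238 238 238 239 238 234 157  96  97
  119 149 149 153 152]
 [156 158 156 167 231 238 238 238 238 239 239 238 238 239 229 131  97  96
  123 145 149 150 151]
 [157 156 153 164 231 238 238 238 239 238 238 238 238 238 227 144 135 135
  129 147 149 151 149]
 [157 155 152 168 231 238 237 238 238 238 237 238 238 238 231 216 228 226
  178 151 150 150 152]
 [154 153 154 169 231 237 238 238 238 238 238 238 238 238 231 221 230 229
  183 147 151 156 155]
 [155 154 155 168 231 238 238 238 238 239 238 238 238 238 223 220 231 229
  182 148 153 154 157]
 [157 156 156 167 232 237 237 238 238 238 238 238 238 237 216 220 232 229
  179 151 153 155 157]
 [156 155 155 170 232 237 237 238
[... 431 characters left out ...]
173 152 154 157 158]
 [153 154 155 157 156 157 156 155 156 155 156 158 159 157 160 224 233 225
  164 154 153 155 156]
 [153 155 154 158 154 155 157 157 155 155 154 154 155 155 164 226 233 225
  163 155 153 157 157]
 [154 152 155 155 153 155 155 156 154 156 152 153 153 151 165 225 233 225
  163 154 157 157 157]
 [154 155 154 155 157 156 157 156 154 153 152 151 150 150 165 226 232 227
  167 156 157 158 161]
 [154 153 155 154 156 156 156 155 156 156 153 151 152 151 159 228 232 225
  168 156 158 159 164]
 [153 155 154 156 155 154 155 156 155 157 156 154 156 155 165 227 231 221
  165 158 160 161 161]
 [155 155 154 155 154 154 155 155 154 156 156 155 156 157 159 172 176 168
  158 157 159 159 160]]
```

The fit is within about 2 mm. Now descend, grip and lift.

Emit:
pendant:
  moves:
    - [[0, 0, 1.6, 0, 0.04], [0, 0, 3.2, 0, 0.04], [0, 0, 4.4, 0, 0.04], [0, 0, 5.2, 0, 0.04], [0, 0, 5.8, 0, 0.04], [0, 0, 6.4, 0, 0.04], [0, 0, 6.44, 0, 0.04], [0, 0, 6.44, 0, 0.04]]
  grip_n: 25

```text
time_s: 7.35
tool_pos: [0.5547, -0.2119, 0.0758]
tool_rot: [-179.9, -0.1, 110.1]
force: [-0.4, 0.1, 0.2]
grip_width: 0.04
grasp_force: 0.0
```

Emit:
pendant:
  moves:
    - [[0, 0, 0, 0, 0], [0, 0, 0, 0, 0], [0, 0, 0, 0, 0], [0, 0, 0, 0, 0], [0, 0, 0, 0, 0], [0, 0, 0, 0, 0]]

```text
time_s: 7.85
tool_pos: [0.555, -0.2138, 0.0769]
tool_rot: [180.0, 0.0, 110.0]
force: [-2.7, -0.9, 1.2]
grip_width: 0.0079
grasp_force: 17.6
```

Emit:
pendant:
  moves:
    - [[0, 0, -0.8, 0, 0], [0, 0, -2, 0, 0], [0, 0, -3.6, 0, 0], [0, 0, -5.2, 0, 0], [0, 0, -6.4, 0, 0], [0, 0, -7.2, 0, 0], [0, 0, -7.2, 0, 0], [0, 0, -7.2, 0, 0]]

```text
time_s: 8.52
tool_pos: [0.5553, -0.214, 0.2573]
tool_rot: [179.9, 0.1, 110.0]
force: [0.4, -0.7, -2.3]
grip_width: 0.0076
grasp_force: 25.0
```

Run:
```python
from cell import *
import numpy as np
o=env.get_obs();y=np.radians(o["tool_rot"][2]);d=np.array([.5532,.180])-o["tool_pos"][:2]
print(d@[np.cos(y),np.sin(y)],d@[np.sin(y),-np.cos(y)],o["tool_rot"],o["tool_pos"],o["grip_width"])
```

```text
0.3710317460938834 0.13256595034705276 [1.79888003e+02 5.05909523e-02 1.09959676e+02] [ 0.5552518  -0.21399756  0.25733604] 0.007622432971656497
```

Held at a 7.6 mm opening. Now carry it to the show point, turning 24.5°.

To row units: 0.255 m is 10.2, 0.225 m is 9, 24.5 degrees is 6.125.

Emit:
pendant:
  moves:
    - [[0.8, 0.28, 0, 0.75, 0], [2, 0.72, 0, 1.5, 0], [3.4, 1.2, 0, 2.25, 0], [4.8, 1.68, 0, 3, 0], [6.2, 2.16, 0, 3.75, 0], [7.6, 2.68, 0, 4.5, 0], [9, 3.16, 0, 5.25, 0], [10.2, 3.56, 0, 6.125, 0]]

```text
time_s: 9.18
tool_pos: [0.5498, 0.0594, 0.254]
tool_rot: [-179.8, 0.0, 85.4]
force: [0.1, -0.8, -1.3]
grip_width: 0.0079
grasp_force: 25.0
```

Run:
```python
from cell import *
import numpy as np
o=env.get_obs();y=np.radians(o["tool_rot"][2]);d=np.array([.5505,.180])-o["tool_pos"][:2]
print(d@[np.cos(y),np.sin(y)],d@[np.sin(y),-np.cos(y)],o["tool_rot"],o["tool_pos"],o["grip_width"])
```

```text
0.12028970982550882 -0.008928942192881144 [-1.79776375e+02  1.90528135e-02  8.54251032e+01] [0.54980592 0.05938135 0.2540221 ] 0.007867251776345906
```

To row units: 0.12 m is 4.8, 0.11 m is 4.4.

Emit:
pendant:
  moves:
    - [[1.2, -0.08, 0.2, 0, 0], [2.4, -0.2, 0.6, 0, 0], [3.6, -0.28, 1, 0, 0], [4.4, -0.36, 1.28, 0, 0], [4.8, -0.36, 1.4, 0, 0], [4.8, -0.36, 1.4, 0, 0], [4.8, -0.36, 1.4, 0, 0], [4.8, -0.36, 1.4, 0, 0]]

```text
time_s: 9.85
tool_pos: [0.5525, 0.1741, 0.2215]
tool_rot: [180.0, 0.1, 85.3]
force: [0.1, 0.0, -0.5]
grip_width: 0.008
grasp_force: 25.0
```

Run:
```python
from cell import *
from fit import *
import cv2,numpy as np
s=read_camera("side");t=read_camera("top");C["side"]=s;C["top"]=t
cv2.imwrite("pics/f1.png",np.hstack([cv2.resize(s["color"][125:215,285:405],(464,348),interpolation=2),cv2.resize(t["color"][75:165,240:320],(309,348),interpolation=2)]))
for n in ("side","top"):print(n,proj(n,[(.753,.162,.19),(.5535,.18,.19)]).round(1).tolist())
o=env.get_obs();print(o["tool_pos"],o["tool_rot"],o["time_s"])
```

```text
side [[359.0, 148.6], [300.9, 153.3]]
top [[258.6, 119.2], [250.2, 191.7]]
[0.55267735 0.174363   0.22211999] [1.79944067e+02 1.03545463e-02 8.52752591e+01] 9.95
```

View pics/f1.png

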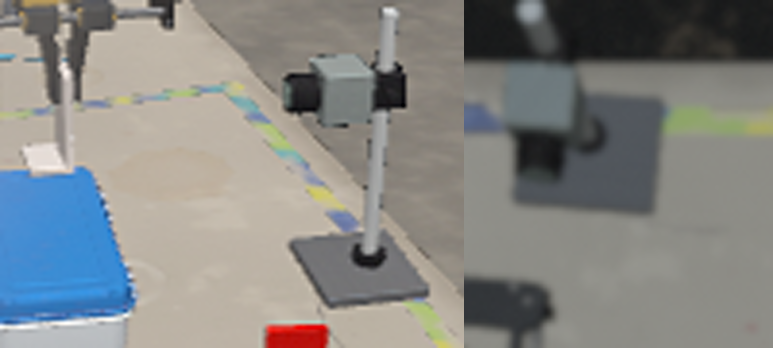

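The tile is upright above the shut box, at about (65,120) in the left half of the image. The lens is at (288,92) there, which matches the calibrated lens point within 1 px. I'll make a tiny correction, settle and hand in.

Emit:
pendant:
  moves:
    - [[0.12, -0.08, 0, 0, 0], [0.12, -0.08, 0, 0, 0], [0.12, -0.08, 0, 0, 0], [0.12, -0.08, 0, 0, 0], [0.12, -0.08, 0, 0, 0], [0.12, -0.08, 0, 0, 0], [0.12, -0.08, 0, 0, 0], [0.12, -0.08, 0, 0, 0]]

```text
time_s: 10.62
tool_pos: [0.5503, 0.1798, 0.2216]
tool_rot: [180.0, -0.0, 85.5]
force: [0.2, 0.5, -1.2]
grip_width: 0.0077
grasp_force: 25.0
```

Run:
```python
from cell import *
o=env.get_obs();print(o["tool_pos"],o["tool_rot"],abs(o["joint_velocities"]).max(),o["grasp_force"])
print(env.sign_off())
```

```text
[0.55026014 0.179818   0.221569  ] [ 1.79996568e+02 -1.08082072e-03  8.54642955e+01] 0.13073125296066143 24.963599927723408
the job is handed in; nothing more can be done
None
```

I shut the box and handed the job in with the tall tile still held motionless and upright above it, its ridged front towards the lens and centred, by my camera measurements, within about 1 cm of the show point; the sign-off gave no verdict.

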